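Find the power key left latched in and release it

TASK

One of the four green push-push keys of the bench power block has been left latched in. With the fingertips give each of the four keys a light tap, working along the row from the robot's left to its right, to feel which one is already down, so lightly that no other key is pushed in. Then press the latched key right down and let go, so that all four keys stand out, and leave the glue bottle, tape measure and plane where they are.

Things in the scene. Friction and masses are not known exactly. Their poses are not given: they have to be found in the camera images.
- block: Bench power block fixed to the bench: grey steel housing 150 (its x) x 276 (y) x 58 mm high. Origin: centre of its underside; z up, -x front (robot side). Top: a row of 4 round green keys at x -42, y +81, +27, -27, -81 mm, in black collars 35 mm across, 3 mm high; behind each, at x 0 to 58 mm, a socket with a shut grey lid, 11 mm high. Steel feet at both ends reach y +-164 mm.
- cap_1: Green cap of key 1, leftmost as the robot sees the row; 25 mm across, all four alike. Origin: centre of its flat top, z up. The top is 70 mm above the bench (12 mm above the housing) when the key is out, 65.5 mm when latched in, 62.7 mm at its stop.
- cap_2: Green cap of key 2, second from left as the robot sees the row; 25 mm across, all four alike. Origin: centre of its flat top, z up. The top is 70 mm above the bench (12 mm above the housing) when the key is out, 65.5 mm when latched in, 62.7 mm at its stop.
- cap_3: Green cap of key 3, third from left as the robot sees the row; 25 mm across, all four alike. Origin: centre of its flat top, z up. The top is 70 mm above the bench (12 mm above the housing) when the key is out, 65.5 mm when latched in, 62.7 mm at its stop.
- cap_4: Green cap of key 4, rightmost as the robot sees the row; 25 mm across, all four alike. Origin: centre of its flat top, z up. The top is 70 mm above the bench (12 mm above the housing) when the key is out, 65.5 mm when latched in, 62.7 mm at its stop.
- key_1 (a joint): Travel of key 1, m: 0 out, about 0.0045 latched in, 0.0073 hard stop. Spring: 2 N at 0 plus 0.6 N per mm, outwards. Pushed past about 6.8 mm (6 to 7 N) and let go, an out key stays latched in, a latched one springs out. An out key yields above 2 N and switches on at 4 mm (4.4 N); a latched one does not yield below about 4.5 N.
- key_2 (a joint): Travel of key 2, m: 0 out, about 0.0045 latched in, 0.0073 hard stop. Spring: 2 N at 0 plus 0.6 N per mm, outwards. Pushed past about 6.8 mm (6 to 7 N) and let go, an out key stays latched in, a latched one springs out. An out key yields above 2 N and switches on at 4 mm (4.4 N); a latched one does not yield below about 4.5 N.
- key_3 (a joint): Travel of key 3, m: 0 out, about 0.0045 latched in, 0.0073 hard stop. Spring: 2 N at 0 plus 0.6 N per mm, outwards. Pushed past about 6.8 mm (6 to 7 N) and let go, an out key stays latched in, a latched one springs out. An out key yields above 2 N and switches on at 4 mm (4.4 N); a latched one does not yield below about 4.5 N.
- key_4 (a joint): Travel of key 4, m: 0 out, about 0.0045 latched in, 0.0073 hard stop. Spring: 2 N at 0 plus 0.6 N per mm, outwards. Pushed past about 6.8 mm (6 to 7 N) and let go, an out key stays latched in, a latched one springs out. An out key yields above 2 N and switches on at 4 mm (4.4 N); a latched one does not yield below about 4.5 N.
- glue: Yellow glue bottle with orange cap, upright, 60 mm across, 190 mm high, 0.45 kg. Origin: centre of its underside. To be left alone.
- tape: Yellow and black tape measure standing on the bench, 72 x 36 x 70 mm, 0.3 kg. Origin: centre of its underside. To be left alone.
- plane: Small steel block plane with a brass cap and knob, 160 x 46 x 57 mm, 0.65 kg. Origin: centre of its sole. To be left alone.

How it is judged:
On the way, in this order (a step that is already met when the one before it is completed fails the run):
1. key 1 (leftmost) is tapped with the fingers (contact force between the fingers and cap_1 above 0.4 N), for 0.04 s.
2. key 2 (second from the left) is tapped with the fingers (contact force between the fingers and cap_2 above 0.4 N), for 0.04 s.
3. key 3 (third from the left) is tapped with the fingers (contact force between the fingers and cap_3 above 0.4 N), for 0.04 s.
4. key 4 (rightmost) is tapped with the fingers (contact force between the fingers and cap_4 above 0.4 N), for 0.04 s.
5. then a key is pressed right down, more than 6.3 mm (value of joint any of key_1, key_2, key_3, key_4 above 0.0063 m), for 0.02 s.
At the end, for the whole second after the job is handed in: All four keys stand out, each within 1 mm of its upper stop; the glue bottle, tape measure and plane stand upright within 20 mm of where they were (value of joint each of key_1, key_2, key_3, key_4 below 0.001 m and distance of each of glue, tape, plane from where it was at the start of the episode below 0.02 m and angle between each of glue, tape, plane's own z axis and vertical below 0.15 rad); the robot touches nothing.
It fails at once if a second key is pushed in more than 4 mm while another is down: another socket is switched on (value of joint each of key_1, key_2 above 0.004 m or value of joint each of key_1, key_3 above 0.004 m or value of joint each of key_1, key_4 above 0.004 m or value of joint each of key_2, key_3 above 0.004 m or value of joint each of key_2, key_4 above 0.004 m or value of joint each of key_3, key_4 above 0.004 m).
It fails at once if the glue bottle, tape measure or plane is lifted, tipped or moved more than 20 mm (not (distance of glue from where it was at the start of the episode below 0.02 m and angle between glue's own z axis and vertical below 0.15 rad) or not (distance of tape from where it was at the start of the episode below 0.02 m and angle between tape's own z axis and vertical below 0.15 rad) or not (distance of plane from where it was at the start of the episode below 0.02 m and angle between plane's own z axis and vertical below 0.15 rad)).
It also fails if it takes over 45 s, if anything falls off the work surface, if the arm or the gripper's body presses on something with over 40 N, if the wrist force passes 120 N, or if a joint passes its speed limit or range.

ROBOT

A 7-joint arm with a two-finger parallel gripper is mounted at the origin on the work surface. World frame = base frame: x ahead of the robot, y to its left, z up, the work surface at z = 0. Lengths are in m, angles in rad, forces in N, time in s.
With the tool pointing down it reaches from about 0.35 to 0.9 m from the base axis. Payload 7.2 kg.
Tool frame: the origin (TCP) lies between the finger pads; the fingertips stand 11 mm ahead of it and the grasp point (between the pads) lies 8 mm behind it (nose_length is the distance from the TCP to the fingertips, in m); z points along the fingers, y is the direction in which the jaws open and shut (so a half turn about z gives the same grasp; the last joint's range is limited). The gripper opens to 88 mm and grips with 3 to 60 N. Pads are 20 mm wide; open, the fingers measure 115 mm over their backs; the gripper's body (75 mm by 178 mm) begins 61 mm behind the grasp point.
Start: joints at [-1.174, 0.411, -0.013, 1.596, 0.006, 1.134, -0.082], TCP at [0.28, 0.559, 0.234] pointing down, gripper open.
Joint ranges: [-2.95, 2.95], [-0.29, 1.99], [-1.47, 1.44], [0.14, 2.54], [-1.03, 4.17], [0.13, 1.85], [-2.86, 2.86]. Speed limits (rad/s): [2.39, 2.39, 3.01, 3.01, 3.14, 3.14, 3.14].

INTERFACE

Orientations are given as [roll, pitch, yaw] about the fixed x, y, z axes, in that order (R = Rz(yaw) Ry(pitch) Rx(roll)).
In Python, from cell import * gives the robot as it stands.
- The arm moves only by the tool play_rows, never from a script. Its argument "motion" is a list of rows, each an object of numbers: "fingers": the closure, from 0 (fully open) to 1 (shut); "x", "y", "z": the shift along the tool's x, y, z in m; "roll": the turn about the tool's z in degrees. In form: [{"fingers": .., "x": .., "y": .., "z": .., "roll": ..}, ...]. A call has 1 to 12 rows; each row is the pose to reach, as a shift and turn from the pose commanded when the call began, along the tool's axes at that moment; what a row does not reach only later rows make up. A row lasts 1/10 s, in which the tool goes at most 50 mm and 8.59 degrees, less where a joint would pass 70% of its speed; a pose out of reach is approached as far as the arm can. A call with a gripper value outside its range is refused whole. The fingers move at their own pace and stop on an object; the grip force is fixed at half the most. Time passes only in rows, so rows that repeat a pose let the fingers close. It gives the time, the measured TCP pose, the force and the opening at its end, in the units of the state.
- observe(): the state, without advancing time (a new reading comes with each control period).
- camera(name): name is "scene" or "side" or "wrist"; returns a dict with "color" (480x640x3 uint8, red, green, blue), "z_map" (480x640 float32, m along the optical axis (not along the pixel's ray), 0 where there is no reading), "fx", "fy", "cx", "cy" (pixels), "extrinsics" (4x4, takes a point from camera to world coordinates). Camera axes: x right, y up, looking along -z (the intrinsics and any distortion apply to the point x, -y, -z); pixel columns grow to the right and rows downward; lengths in m; the calibration is good to about 2 mm. A picture is of the moment at which its call begins.
- sign_off(): hands the job in, once; it reports no verdict.
Trained networks look in a picture, given as the dict that the camera call returned (one of the last four; its "shot" number tells which), for a name from the list of things; names that differ only in an ending like _2 or _b are one class to them, and where a whole thing is asked for, a point or a joint stands for the part that bears it (a point fixed in the world has none). Each returns a list of dicts, best first, with "conf" (0 to 1); they miss things now and then, are a little off and sometimes report something else, mostly with a low value. They report only what shows in the picture. A call takes as long as a camera call.
- spot_in(label, picture): "location" ([column, row] in pixels, amid what is visible of it).
- silhouettes(label, picture): "region" (480x640 bool, what is visible of it) and "location" ([column, row] in pixels, amid what is visible of it).
- tip_of(label, picture): "location" ([column, row] in pixels: a listed point, or the origin of a listed thing).
The state is a dict: "time": time; "q": joint angles; "qd": joint speeds; "joint_efforts": joint torques, N m; "position": TCP position; "tcp_rot": TCP orientation; "contact_force": force on the tool from outside, world axes, zero at the start; "wrist_torque": the same for the moment, N m; "width": finger opening in m.
Only numpy, scipy, OpenCV 4.12 (cv2) and the standard library are available. Lean on these libraries where they do the work, as an engineer would, in place of code of your own. Each camera call takes 0.05 s, during which the arm holds its last target.

## Working session

There is one attempt and no reset: what is moved stays moved. The work goes in short steps, Python scripts to look and compute and a tool call to move; the robot and the scene stay as the last step left them, time stands still between calls to the robot, and variables do not carry over. Pictures are saved under pics/ and viewed, and the job is handed in when it is done.

Besides the shell and the picture viewer there is one more tool, called as a command line: name --argument value ..., lists and objects as JSON in quotes. play_rows: Moves the arm, as the interface text tells. Its arguments: {"type":"object","properties":{"motion":{"type":"array","items":{"type":"object","properties":{"fingers":{"type":"number"},"x":{"type":"number"},"y":{"type":"number"},"z":{"type":"number"},"roll":{"type":"number"}}}}},"required":["motion"]}

```bash
mkdir -p pics; cat > h.py <<'E'
from cell import *
import numpy as np, cv2
def save(p,n): cv2.imwrite('pics/'+n,p['color'][:,:,::-1])
def w(p,u,v,z=None):
    d=p['z_map'][int(round(v)),int(round(u))] if z is None else z
    c=np.array([(u-p['cx'])/p['fx']*d,-(v-p['cy'])/p['fy']*d,-d,1]); return (p['extrinsics']@c)[:3]
def onz(p,u,v,h):
    E=p['extrinsics'];r=E[:3,:3]@np.array([(u-p['cx'])/p['fx'],-(v-p['cy'])/p['fy'],-1]);o=E[:3,3]
    return o+r*(h-o[2])/r[2]
E
python3 - <<'E'
from h import *
np.set_printoptions(precision=4,suppress=True)
s=observe();print({k:np.round(v,4) for k,v in s.items()})
for n in('scene','side'):
    p=camera(n);save(p,n+'0.png');print(n,[k for k in p], p['extrinsics'][:3,3])
    for l in('cap_1','block','glue','tape','plane'):
        for r in spot_in(l,p)[:6]:
            print(l,round(r['conf'],2),np.round(r['location']),w(p,*r['location']), onz(p,*r['location'],.07) if l=='cap_1' else '')
E
```

```text
{'time': np.float64(0.0), 'q': array([-1.1742,  0.4119, -0.0127,  1.597 ,  0.0056,  1.1343, -0.0822]), 'qd': array([-0.0002,  0.    , -0.0008, -0.0001,  0.0002,  0.0004,  0.0007]), 'joint_efforts': array([ -0.0003, -58.7946,   0.6413, -29.1079,  -0.054 ,   0.0184,
         0.0002]), 'position': array([0.28  , 0.5582, 0.2328]), 'tcp_rot': array([-3.14  ,  0.0001,  2.6769]), 'contact_force': array([-0.4385,  0.8206,  0.2177]), 'wrist_torque': array([-0.0131,  0.006 , -0.041 ]), 'width': np.float64(0.0878)}
scene ['color', 'z_map', 'fx', 'fy', 'cx', 'cy', 'extrinsics', 'shot'] [ 1.1799 -0.5687  0.6432]
cap_1 0.66 [250. 221.] [0.4645 0.0225 0.0573] [0.4799 0.0097 0.07  ]
cap_1 0.43 [270. 213.] [0.4865 0.0558 0.0691] [0.4876 0.0548 0.07  ]
block 0.74 [275. 243.] [ 0.5654 -0.0095  0.0678] 
block 0.55 [252. 225.] [0.4869 0.007  0.0666] 
glue 0.72 [372. 172.] [0.5648 0.2867 0.0915] 
tape 0.62 [202. 305.] [ 0.5908 -0.1992  0.0606] 
plane 0.74 [362. 282.] [0.7209 0.0515 0.0197] 
side ['color', 'z_map', 'fx', 'fy', 'cx', 'cy', 'extrinsics', 'shot'] [ 0.2216 -0.5903  0.7306]
cap_1 0.68 [268. 281.] [0.4815 0.0075 0.063 ] [0.4788 0.0012 0.07  ]
cap_1 0.47 [255. 262.] [0.4802 0.0642 0.0693] [0.48   0.0635 0.07  ]
cap_1 0.31 [349. 245.] [0.7195 0.0585 0.0185] [0.6835 0.0116 0.07  ]
block 0.56 [282. 283.] [ 0.5077 -0.0055  0.0553] 
glue 0.9 [240. 194.] [0.5447 0.2868 0.0873] 
tape 0.76 [354. 342.] [ 0.547  -0.2051  0.0621] 
plane 0.76 [349. 247.] [0.7167 0.0547 0.0169]
```

```bash
python3 - <<'E'
import cv2
for n in('scene','side'):
    i=cv2.imread(f'pics/{n}0.png');
    cv2.imwrite(f'pics/{n}0z.png',cv2.resize(i[150:400,150:450],None,fx=2.4,fy=2.4,interpolation=2))
E
```

```text
(no output)
```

View pics/scene0.png

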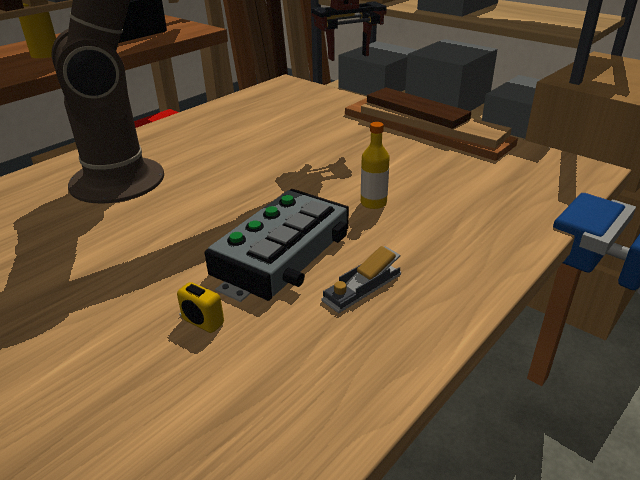

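View pics/side0.png

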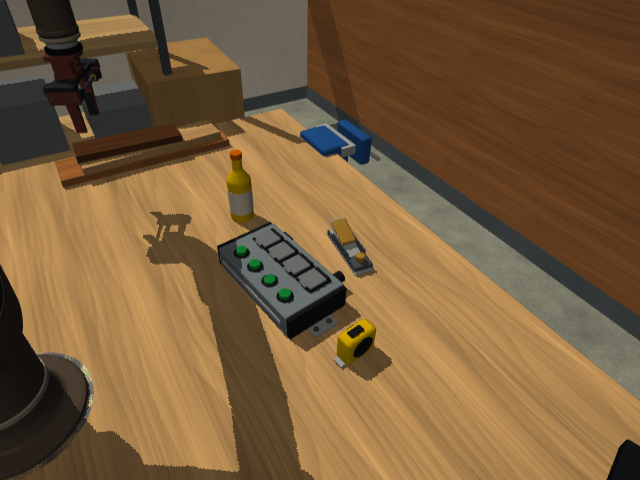

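```bash
sleep 1
```

```text
(no output)
```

View pics/side0z.png

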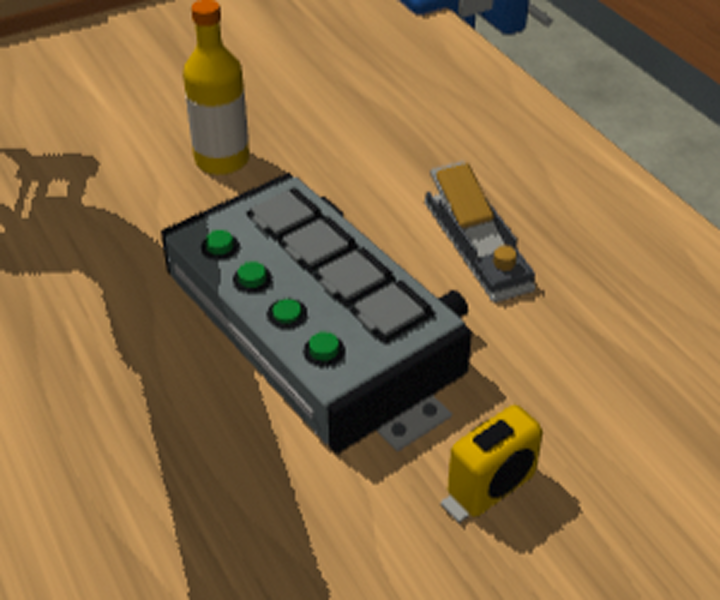

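The side view shows the four green caps at about (241,251), (255,265), (270,280) and (285,295). The glue bottle is behind the left end and the tape measure is off the right end. Next I'll locate the caps by colour.

```bash
cat >> h.py <<'E'
def caps(p,h=.069):
    hsv=cv2.cvtColor(p['color'],cv2.COLOR_RGB2HSV)
    m=cv2.inRange(hsv,(50,120,40),(80,255,255))
    n,l,st,c=cv2.connectedComponentsWithStats(m)
    out=[]
    for i in range(1,n):
        if st[i,4]<25: continue
        vs,us=np.where(l==i)
        P=np.array([w(p,u,v) for u,v in zip(us,vs)])
        zt=np.percentile(P[:,2],80); 
        top=P[P[:,2]>zt-.004]
        out.append((st[i,4],c[i],onz(p,*c[i],h),np.median(top,0),(top.min(0)+top.max(0))/2))
    return out
E
python3 - <<'E'
from h import *
np.set_printoptions(precision=4,suppress=True)
for n in('scene','side','wrist'):
    p=camera(n);save(p,n+'1.png');print(n)
    for c in caps(p): print(*c)
    for r in silhouettes('tape',p)[:1]+silhouettes('glue',p)[:1]+silhouettes('plane',p)[:1]:
        vs,us=np.where(r['region']);P=np.array([w(p,u,v) for u,v in zip(us,vs)])
        print(r['conf'],np.percentile(P,2,0),np.percentile(P,98,0))
E
```

```text
scene
81 [286.4815 198.7407] [0.4724 0.1174 0.069 ] [0.4723 0.119  0.0705] [0.4714 0.1191 0.0704]
92 [270.5    210.4348] [0.4799 0.064  0.069 ] [0.4795 0.0649 0.0704] [0.479  0.0663 0.0704]
79 [254.0506 224.1772] [0.4914 0.0084 0.069 ] [0.488  0.012  0.0661] [0.4871 0.0125 0.0663]
101 [235.4257 236.3069] [ 0.4951 -0.0422  0.069 ] [ 0.4945 -0.042   0.0705] [ 0.8317 -0.2989  0.3553]
0.73 [ 0.5371 -0.2089  0.0071] [ 0.6028 -0.1701  0.0713]
0.92 [0.5372 0.2809 0.0091] [0.5833 0.3213 0.1904]
0.64 [ 0.6883 -0.0217  0.0017] [0.7476 0.1299 0.0544]
side
92 [240.7935 250.3152] [0.4696 0.1141 0.069 ] [0.4707 0.1169 0.0682] [0.471  0.1169 0.0691]
104 [254.3942 263.8077] [0.4771 0.061  0.069 ] [0.4783 0.0637 0.068 ] [ 0.3558 -0.257   0.3982]
95 [268.7579 279.0421] [0.4833 0.0061 0.069 ] [0.4857 0.01   0.0637] [ 0.3604 -0.283   0.3959]
118 [284.3559 293.6864] [ 0.4919 -0.0451  0.069 ] [ 0.4931 -0.043   0.0683] [ 0.4933 -0.0422  0.0684]
0.74 [ 0.523  -0.2106  0.0028] [ 0.5974 -0.1732  0.0698]
0.64 [0.5233 0.2791 0.0041] [0.5785 0.3182 0.1881]
0.81 [ 0.6856 -0.0225  0.0013] [0.7376 0.1268 0.0521]
wrist
```

play_rows --motion '[{"fingers":1,"x":-0.034,"y":-0.028,"z":0},{"fingers":1,"x":-0.07,"y":-0.059,"z":0},{"fingers":1,"x":-0.107,"y":-0.09,"z":0},{"fingers":1,"x":-0.144,"y":-0.121,"z":0},{"fingers":1,"x":-0.181,"y":-0.152,"z":0},{"fingers":1,"x":-0.218,"y":-0.183,"z":0},{"fingers":1,"x":-0.255,"y":-0.214,"z":0.02},{"fingers":1,"x":-0.292,"y":-0.245,"z":0.04},{"fingers":1,"x":-0.329,"y":-0.276,"z":0.06},{"fingers":1,"x":-0.355,"y":-0.298,"z":0.08},{"fingers":1,"x":-0.368,"y":-0.309,"z":0.1},{"fingers":1,"x":-0.368,"y":-0.309,"z":0.11}]'

```text
invalid input at $.motion[0]: expected keys fingers, x, y, z, roll
```

play_rows --motion '[{"fingers":1,"x":0,"y":0,"z":0},{"fingers":1,"x":0,"y":0,"z":0},{"fingers":1,"x":0,"y":0,"z":0},{"fingers":1,"x":0,"y":0,"z":0}]'

```text
invalid input at $.motion[0]: expected keys fingers, x, y, z, roll
```

```bash
python3 - <<'E'
from h import *
np.set_printoptions(precision=4,suppress=True)
s=observe();print({k:np.round(v,4) for k,v in s.items() if k in('time','position','tcp_rot','contact_force','width')})
for n in('wrist','side'):
    p=camera(n);save(p,n+'2.png')
    for c in caps(p): print(*c)
i=p['color'][150:350,150:400,::-1];cv2.imwrite('pics/side2z.png',cv2.resize(i,None,fx=3,fy=3))
E
```

```text
{'time': np.float64(1.2), 'position': array([0.2802, 0.5587, 0.2337]), 'tcp_rot': array([3.1415, 0.    , 2.6768]), 'contact_force': array([-0.2755,  0.0311, -0.6373]), 'width': np.float64(0.0877)}
92 [240.7935 250.3152] [0.4696 0.1141 0.069 ] [0.4714 0.1173 0.0682] [0.4715 0.1185 0.0679]
104 [254.3942 263.8077] [0.4771 0.061  0.069 ] [0.4787 0.0636 0.068 ] [0.4789 0.0651 0.068 ]
95 [268.7368 279.0421] [0.4833 0.0061 0.069 ] [0.4853 0.0107 0.0637] [0.4859 0.011  0.0639]
118 [284.3559 293.6864] [ 0.4919 -0.0451  0.069 ] [ 0.4931 -0.0431  0.0683] [ 0.3634 -0.3102  0.398 ]
```

View pics/wrist2.png

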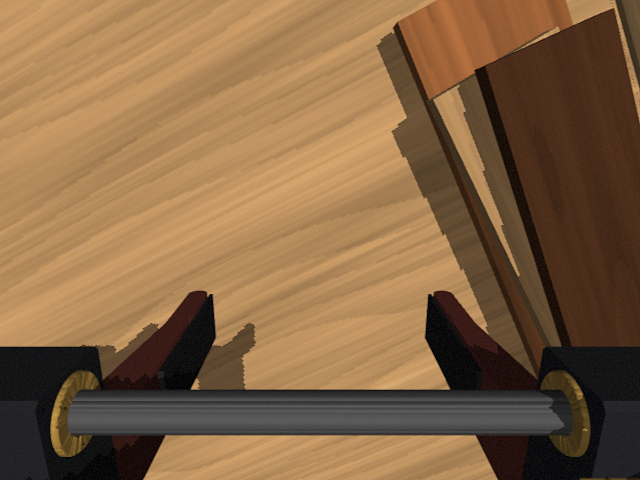

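View pics/side2z.png

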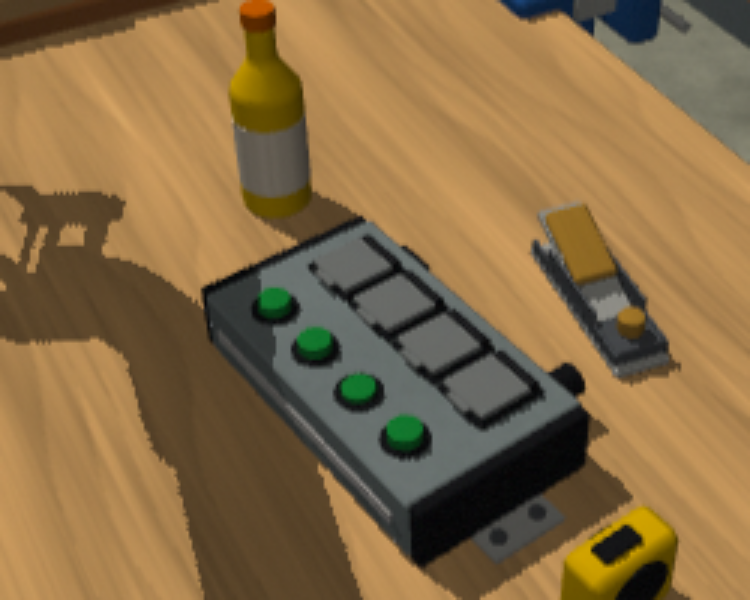

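The calls were refused because every row needs a roll value, so nothing moved. The wrist view shows bare bench, and in the side view key 3 (third cap) looks lower than the others. I'll resend with roll included.

play_rows --motion '[{"fingers":1,"x":-0.034,"y":-0.028,"z":0,"roll":0},{"fingers":1,"x":-0.07,"y":-0.059,"z":0,"roll":0},{"fingers":1,"x":-0.107,"y":-0.09,"z":0,"roll":0},{"fingers":1,"x":-0.144,"y":-0.121,"z":0,"roll":0},{"fingers":1,"x":-0.181,"y":-0.152,"z":0,"roll":0},{"fingers":1,"x":-0.218,"y":-0.183,"z":0,"roll":0},{"fingers":1,"x":-0.255,"y":-0.214,"z":0.02,"roll":0},{"fingers":1,"x":-0.292,"y":-0.245,"z":0.04,"roll":0},{"fingers":1,"x":-0.329,"y":-0.276,"z":0.06,"roll":0},{"fingers":1,"x":-0.355,"y":-0.298,"z":0.08,"roll":0},{"fingers":1,"x":-0.368,"y":-0.309,"z":0.1,"roll":0},{"fingers":1,"x":-0.368,"y":-0.309,"z":0.11,"roll":0}]'

```text
time: 2.5
position: [0.4709, 0.1144, 0.1224]
tcp_rot: [-3.14, -0.0, 2.672]
contact_force: [-0.1, 0.3, 0.2]
width: 0.0006
```

play_rows --motion '[{"fingers":1,"x":0,"y":0,"z":0,"roll":0},{"fingers":1,"x":0,"y":0,"z":0,"roll":0},{"fingers":1,"x":0,"y":0,"z":0,"roll":0},{"fingers":1,"x":0,"y":0,"z":0,"roll":0}]'

```text
time: 2.9
position: [0.4709, 0.1187, 0.1245]
tcp_rot: [3.14, 0.001, 2.679]
contact_force: [-0.5, 0.2, 1.0]
width: 0.0003
```

```bash
python3 - <<'E'
from h import *
np.set_printoptions(precision=4,suppress=True)
s=observe();print({k:np.round(v,4) for k,v in s.items() if k in('time','position','tcp_rot','contact_force','width')})
for n in('wrist','side'):
    p=camera(n);save(p,n+'3.png')
    for c in caps(p): print(*c)
i=p['color'][150:350,150:400,::-1];cv2.imwrite('pics/side3z.png',cv2.resize(i,None,fx=3,fy=3))
E
```

```text
{'time': np.float64(2.9), 'position': array([0.4709, 0.1187, 0.1245]), 'tcp_rot': array([3.1402, 0.0008, 2.6786]), 'contact_force': array([-0.5282,  0.2028,  0.9839]), 'width': np.float64(0.0003)}
1686 [324.1744 273.0498] [0.4686 0.1219 0.069 ] [0.4688 0.122  0.0701] [0.4419 0.1304 0.1711]
1527 [240.2954 327.7944] [0.4762 0.0682 0.069 ] [0.4765 0.0687 0.0701] [0.446  0.1038 0.1711]
767 [159.2177 371.5046] [0.4792 0.0153 0.069 ] [0.4804 0.0125 0.0655] [0.4465 0.0769 0.1688]
319 [ 92.5674 440.0251] [ 0.5001 -0.0435  0.069 ] [ 0.4998 -0.0427  0.0701] [0.4538 0.0503 0.172 ]
94 [240.8191 250.383 ] [0.4695 0.1138 0.069 ] [0.4711 0.1167 0.0683] [0.4713 0.1173 0.0683]
100 [254.36 264.06] [0.4767 0.0604 0.069 ] [0.4787 0.0626 0.0683] [0.4783 0.0642 0.0682]
91 [269.1099 279.033 ] [0.484  0.0057 0.069 ] [0.486  0.0097 0.0639] [ 0.3597 -0.2836  0.3959]
118 [284.4407 293.6949] [ 0.4921 -0.0452  0.069 ] [ 0.4932 -0.0431  0.0686] [ 0.4936 -0.0422  0.0683]
```

View pics/wrist3.png

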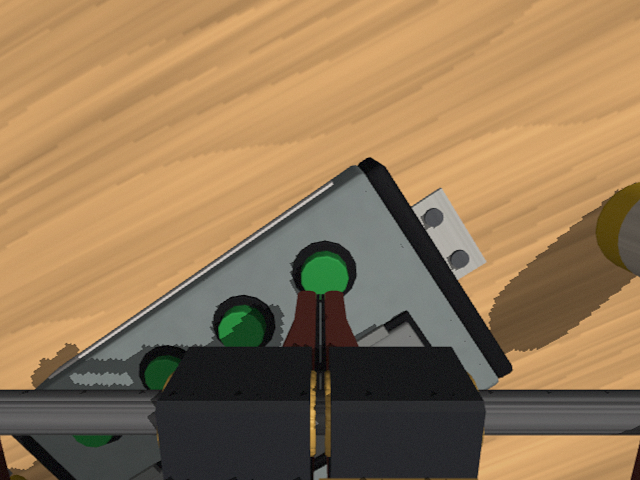

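View pics/side3z.png

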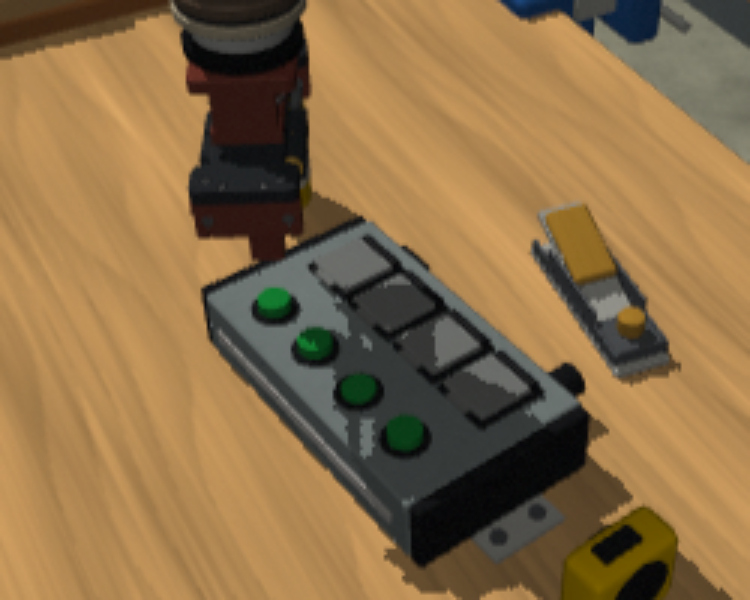

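The wrist view shows the closed fingertips just over cap 1 (cap centre near (324,273)). Wrist depth puts the caps at 70.1 mm, and key 3 at 65.5 mm, which is latched. Descending to just above cap 1.

play_rows --motion '[{"fingers":1,"x":0,"y":0,"z":0.02,"roll":0},{"fingers":1,"x":0,"y":0,"z":0.035,"roll":0},{"fingers":1,"x":0,"y":0,"z":0.04,"roll":0},{"fingers":1,"x":0,"y":0,"z":0.04,"roll":0},{"fingers":1,"x":0,"y":0,"z":0.04,"roll":0},{"fingers":1,"x":0,"y":0,"z":0.04,"roll":0}]'

```text
time: 3.6
position: [0.4711, 0.1177, 0.0843]
tcp_rot: [3.141, 0.001, 2.677]
contact_force: [0.0, 0.5, -0.6]
width: 0.0005
```

play_rows --motion '[{"fingers":1,"x":0,"y":0,"z":0,"roll":0},{"fingers":1,"x":0,"y":0,"z":0,"roll":0}]'

```text
time: 3.8
position: [0.4708, 0.1176, 0.084]
tcp_rot: [3.141, 0.0, 2.677]
contact_force: [0.2, -0.8, -0.3]
width: 0.0008
```

play_rows --motion '[{"fingers":1,"x":0,"y":0,"z":0.002,"roll":0},{"fingers":1,"x":0,"y":0,"z":0.003,"roll":0},{"fingers":1,"x":0,"y":0,"z":0.003,"roll":0}]'

```text
time: 4.1
position: [0.4708, 0.1176, 0.0807]
tcp_rot: [3.141, 0.0, 2.677]
contact_force: [-1.0, -0.3, 2.0]
width: 0.0007
```

play_rows --motion '[{"fingers":1,"x":0,"y":0,"z":0.001,"roll":0},{"fingers":1,"x":0,"y":0,"z":0.001,"roll":0},{"fingers":1,"x":0,"y":0,"z":0.001,"roll":0}]'

```text
time: 4.4
position: [0.4708, 0.1176, 0.0797]
tcp_rot: [3.141, 0.0, 2.677]
contact_force: [0.2, 0.7, 2.6]
width: 0.0008
```

Key 1: 2.6 N with the tip at 68.7 mm, so it yields like an out key. On to key 2.

play_rows --motion '[{"fingers":1,"x":0,"y":0,"z":-0.014,"roll":0},{"fingers":1,"x":-0.005,"y":-0.007,"z":-0.02,"roll":0},{"fingers":1,"x":-0.018,"y":-0.026,"z":-0.02,"roll":0},{"fingers":1,"x":-0.0307,"y":-0.0445,"z":-0.02,"roll":0},{"fingers":1,"x":-0.0307,"y":-0.0445,"z":-0.02,"roll":0},{"fingers":1,"x":-0.0307,"y":-0.0445,"z":-0.01,"roll":0},{"fingers":1,"x":-0.0307,"y":-0.0445,"z":-0.005,"roll":0},{"fingers":1,"x":-0.0307,"y":-0.0445,"z":-0.005,"roll":0},{"fingers":1,"x":-0.0307,"y":-0.0445,"z":-0.005,"roll":0},{"fingers":1,"x":-0.0307,"y":-0.0445,"z":-0.005,"roll":0}]'

```text
time: 5.4
position: [0.4781, 0.0645, 0.0846]
tcp_rot: [3.142, -0.0, 2.678]
contact_force: [-0.2, -0.7, -0.9]
width: 0.0002
```

play_rows --motion '[{"fingers":1,"x":0,"y":0,"z":0.002,"roll":0},{"fingers":1,"x":0,"y":0,"z":0.004,"roll":0},{"fingers":1,"x":0,"y":0,"z":0.004,"roll":0}]'

```text
time: 5.7
position: [0.4783, 0.0642, 0.0807]
tcp_rot: [3.141, 0.0, 2.677]
contact_force: [0.9, 0.7, 2.5]
width: 0.0008
```

play_rows --motion '[{"fingers":1,"x":0,"y":0,"z":0.001,"roll":0},{"fingers":1,"x":0,"y":0,"z":0.001,"roll":0},{"fingers":1,"x":0,"y":0,"z":0.001,"roll":0}]'

```text
time: 6.0
position: [0.4783, 0.0642, 0.0798]
tcp_rot: [3.141, 0.0, 2.677]
contact_force: [0.2, 1.8, 2.2]
width: 0.0004
```

Key 2 yields the same way, so it's out. On to key 3.

play_rows --motion '[{"fingers":1,"x":0,"y":0,"z":-0.014,"roll":0},{"fingers":1,"x":-0.005,"y":-0.007,"z":-0.02,"roll":0},{"fingers":1,"x":-0.018,"y":-0.026,"z":-0.02,"roll":0},{"fingers":1,"x":-0.0307,"y":-0.0445,"z":-0.02,"roll":0},{"fingers":1,"x":-0.0307,"y":-0.0445,"z":-0.02,"roll":0},{"fingers":1,"x":-0.0307,"y":-0.0445,"z":-0.01,"roll":0},{"fingers":1,"x":-0.0307,"y":-0.0445,"z":-0.005,"roll":0},{"fingers":1,"x":-0.0307,"y":-0.0445,"z":-0.005,"roll":0},{"fingers":1,"x":-0.0307,"y":-0.0445,"z":-0.005,"roll":0},{"fingers":1,"x":-0.0307,"y":-0.0445,"z":-0.005,"roll":0}]'

```text
time: 7.0
position: [0.4856, 0.0109, 0.0846]
tcp_rot: [3.142, -0.0, 2.678]
contact_force: [0.8, 0.3, -0.4]
width: 0.0004
```

play_rows --motion '[{"fingers":1,"x":0,"y":0,"z":0.003,"roll":0},{"fingers":1,"x":0,"y":0,"z":0.005,"roll":0},{"fingers":1,"x":0,"y":0,"z":0.005,"roll":0},{"fingers":1,"x":0,"y":0,"z":0.005,"roll":0}]'

```text
time: 7.4
position: [0.4856, 0.0104, 0.0796]
tcp_rot: [-3.142, -0.0, 2.677]
contact_force: [0.9, -0.3, -0.1]
width: 0.0008
```

play_rows --motion '[{"fingers":1,"x":0,"y":0,"z":0,"roll":0}]'

```text
time: 7.5
position: [0.4856, 0.0104, 0.0797]
tcp_rot: [3.142, 0.0, 2.677]
contact_force: [-0.7, 0.4, 0.0]
width: 0.0002
```

At 68.7 mm there's no contact, so key 3 is down. I'll creep down to touch it.

play_rows --motion '[{"fingers":1,"x":0,"y":0,"z":0.0015,"roll":0},{"fingers":1,"x":0,"y":0,"z":0.0028,"roll":0},{"fingers":1,"x":0,"y":0,"z":0.0028,"roll":0},{"fingers":1,"x":0,"y":0,"z":0.0028,"roll":0}]'

```text
time: 7.9
position: [0.4857, 0.0104, 0.0769]
tcp_rot: [3.141, 0.0, 2.677]
contact_force: [0.1, -0.0, 1.2]
width: 0.0005
```

play_rows --motion '[{"fingers":1,"x":0,"y":0,"z":0.0003,"roll":0},{"fingers":1,"x":0,"y":0,"z":0.0003,"roll":0}]'

```text
time: 8.1
position: [0.4857, 0.0105, 0.0767]
tcp_rot: [3.141, 0.0, 2.677]
contact_force: [-1.7, 0.7, 4.8]
width: 0.0006
```

Key 3 gave firm contact at about 65.7 mm with 4.8 N: touched and latched. I'll retreat to key 4.

play_rows --motion '[{"fingers":1,"x":0,"y":0,"z":-0.014,"roll":0},{"fingers":1,"x":-0.005,"y":-0.007,"z":-0.023,"roll":0},{"fingers":1,"x":-0.018,"y":-0.026,"z":-0.023,"roll":0},{"fingers":1,"x":-0.0307,"y":-0.0445,"z":-0.023,"roll":0},{"fingers":1,"x":-0.0307,"y":-0.0445,"z":-0.023,"roll":0},{"fingers":1,"x":-0.0307,"y":-0.0445,"z":-0.013,"roll":0},{"fingers":1,"x":-0.0307,"y":-0.0445,"z":-0.008,"roll":0},{"fingers":1,"x":-0.0307,"y":-0.0445,"z":-0.008,"roll":0},{"fingers":1,"x":-0.0307,"y":-0.0445,"z":-0.008,"roll":0},{"fingers":1,"x":-0.0307,"y":-0.0445,"z":-0.008,"roll":0}]'

```text
time: 9.1
position: [0.4931, -0.0427, 0.0845]
tcp_rot: [3.142, -0.0, 2.678]
contact_force: [0.1, 0.0, -0.3]
width: 0.0002
```

play_rows --motion '[{"fingers":1,"x":0,"y":0,"z":0.002,"roll":0},{"fingers":1,"x":0,"y":0,"z":0.004,"roll":0},{"fingers":1,"x":0,"y":0,"z":0.004,"roll":0}]'

```text
time: 9.4
position: [0.4933, -0.0429, 0.0806]
tcp_rot: [3.141, 0.0, 2.677]
contact_force: [-0.3, -0.1, 2.3]
width: 0.0007
```

play_rows --motion '[{"fingers":1,"x":0,"y":0,"z":0.001,"roll":0},{"fingers":1,"x":0,"y":0,"z":0.001,"roll":0},{"fingers":1,"x":0,"y":0,"z":0.001,"roll":0}]'

```text
time: 9.7
position: [0.4933, -0.0429, 0.0797]
tcp_rot: [3.141, 0.0, 2.677]
contact_force: [-0.1, 1.2, 2.9]
width: 0.0008
```

Key 4 is out. Back to key 3, stopping just above it, and I'll check it is still latched.

play_rows --motion '[{"fingers":1,"x":0,"y":0,"z":-0.014,"roll":0},{"fingers":1,"x":0.005,"y":0.007,"z":-0.02,"roll":0},{"fingers":1,"x":0.018,"y":0.026,"z":-0.02,"roll":0},{"fingers":1,"x":0.0307,"y":0.0445,"z":-0.02,"roll":0},{"fingers":1,"x":0.0307,"y":0.0445,"z":-0.02,"roll":0},{"fingers":1,"x":0.0307,"y":0.0445,"z":-0.01,"roll":0},{"fingers":1,"x":0.0307,"y":0.0445,"z":0,"roll":0},{"fingers":1,"x":0.0307,"y":0.0445,"z":0,"roll":0},{"fingers":1,"x":0.0307,"y":0.0445,"z":0,"roll":0}]'

```text
time: 10.6
position: [0.4852, 0.0096, 0.0789]
tcp_rot: [-3.14, -0.001, 2.675]
contact_force: [-0.3, -0.8, 0.2]
width: 0.0004
```

play_rows --motion '[{"fingers":1,"x":0,"y":0,"z":0.003,"roll":0},{"fingers":1,"x":0,"y":0,"z":0.005,"roll":0},{"fingers":1,"x":0,"y":0,"z":0.006,"roll":0},{"fingers":1,"x":0,"y":0,"z":0.0065,"roll":0},{"fingers":1,"x":0,"y":0,"z":0.0065,"roll":0}]'

```text
time: 11.1
position: [0.486, 0.0099, 0.074]
tcp_rot: [3.141, 0.001, 2.676]
contact_force: [-2.6, -2.2, 12.0]
width: 0.0007
```

12 N with the tip at 63 mm is above the 6–7 N needed, so the key is at its hard stop. Releasing and retreating.

play_rows --motion '[{"fingers":1,"x":0,"y":0,"z":0.0005,"roll":0},{"fingers":1,"x":0,"y":0,"z":-0.004,"roll":0},{"fingers":1,"x":0,"y":0,"z":-0.02,"roll":0},{"fingers":1,"x":0,"y":0,"z":-0.05,"roll":0},{"fingers":1,"x":0.03,"y":0,"z":-0.09,"roll":0},{"fingers":1,"x":0.07,"y":0,"z":-0.12,"roll":0},{"fingers":1,"x":0.09,"y":0,"z":-0.12,"roll":0},{"fingers":1,"x":0.09,"y":0,"z":-0.12,"roll":0},{"fingers":1,"x":0.09,"y":0,"z":-0.12,"roll":0},{"fingers":1,"x":0.09,"y":0,"z":-0.12,"roll":0}]'

```text
time: 12.1
position: [0.4059, 0.0503, 0.1927]
tcp_rot: [-3.141, 0.0, 2.676]
contact_force: [-0.2, 1.1, 0.1]
width: 0.0004
```

```bash
python3 - <<'E'
from h import *
np.set_printoptions(precision=4,suppress=True)
s=observe();print({k:np.round(v,4) for k,v in s.items() if k in('time','position','contact_force')})
for n in('side','wrist','scene'):
    p=camera(n);save(p,n+'9.png');print(n)
    for c in caps(p): print(c[0],c[1],c[3])
    for l in('tape','glue','plane'):
      for r in silhouettes(l,p)[:1]:
        vs,us=np.where(r['region']);P=np.array([w(p,u,v) for u,v in zip(us,vs)])
        print(l,r['conf'],np.percentile(P,2,0),np.percentile(P,98,0))
    if n=='side': cv2.imwrite('pics/side9z.png',cv2.resize(p['color'][150:350,150:400,::-1],None,fx=3,fy=3))
E
```

```text
{'time': np.float64(12.1), 'position': array([0.4059, 0.0503, 0.1927]), 'contact_force': array([-0.2184,  1.0927,  0.0589])}
side
94 [240.8085 250.4043] [0.4709 0.1163 0.0681]
107 [254.3645 263.9159] [0.4783 0.0634 0.0679]
114 [268.693  278.2982] [0.486  0.0106 0.068 ]
114 [284.4825 293.886 ] [ 0.4929 -0.043   0.0685]
tape 0.68 [ 0.5228 -0.2104  0.0024] [ 0.5961 -0.1733  0.0696]
glue 0.8 [0.5245 0.2788 0.0034] [0.5767 0.3136 0.1885]
plane 0.76 [ 0.6858 -0.0231  0.0012] [0.7383 0.1256 0.0519]
wrist
1115 [454.2117 279.9839] [0.4697 0.1202 0.0701]
1032 [388.1231 320.5959] [0.4771 0.0672 0.07  ]
89 [320.    360.573] [0.3963 0.0549 0.2348]
tape 0.68 [ 0.5196 -0.203   0.0033] [ 0.5368 -0.1728  0.0481]
plane 0.9 [0.6959 0.0766 0.0014] [0.7265 0.1367 0.0212]
scene
84 [286.6429 198.9405] [0.4717 0.1171 0.0702]
93 [270.6667 210.7204] [0.4809 0.0644 0.0706]
98 [253.602  223.0816] [0.4886 0.0105 0.0705]
104 [235.3942 236.5577] [ 0.4957 -0.0418  0.0705]
glue 0.63 [0.3824 0.2808 0.001 ] [0.5831 0.5244 0.1904]
```

View pics/side9z.png

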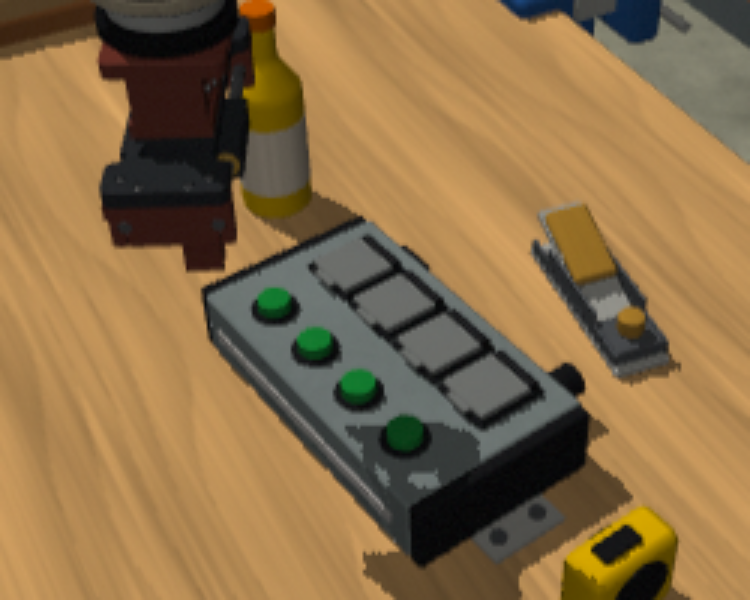

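View pics/wrist9.png

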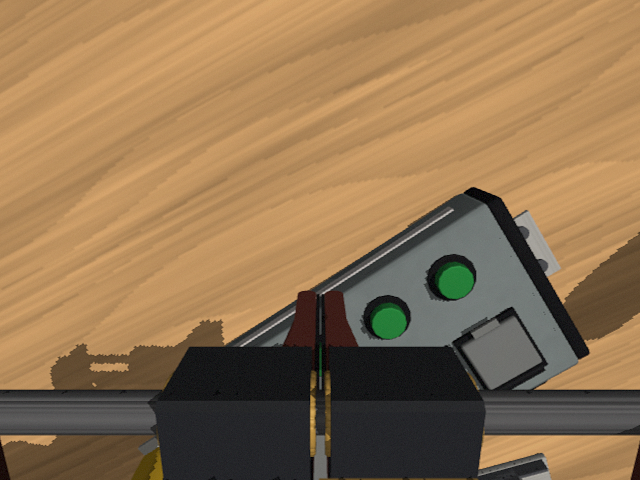

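The side view shows all four caps standing out at the same height, with key 3 at (269,278) now level with the rest. The glue bottle, tape measure and plane haven't moved, and the gripper is clear. The wrist view shows caps 1 and 2 at 70 mm. Handing in.

```bash
python3 -c "
from cell import *
print(sign_off())"
```

```text
the job is handed in; nothing more can be done
None
```

The latched key was key 3, third from the left. I pressed it right down and let go, and all four keys now stand out. The job is handed in; no verdict is reported.

- **Taps:** I tapped the keys from left to right. Keys 1, 2 and 4 yielded at about 2.2–2.9 N with the fingertips at 68.7 mm, so they were out and were only pushed in about 1.3 mm. Key 3 gave no contact there, then firm contact at about 65.7 mm and 4.8 N (force noise is about 0.7–1 N). That 4.8 N reading is about at the 4.5 N where a latched key can start to yield, but the tip only went to about 65.7 mm.
- **Press:** Key 3 went down to its hard stop, at about 63 mm and 12 N.
- **Last checks:** The scene camera puts all four caps at 70.2–70.6 mm. The side camera puts them level with each other at 67.9–68.5 mm; it read about 2 mm low throughout.
- **Other objects:** In the side view the glue bottle, tape measure and plane are within a few millimetres of where they started. The scene camera's last check found neither the tape measure nor the plane, and its outline of the glue bottle was clearly wrong, so I relied on the side view. The gripper was well clear, with no force beyond the noise.

One early call was refused because its rows lacked a roll value; nothing moved.

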